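Dock two sensor modules in the tilted charging rail

ROBOT

A 6-joint arm with a two-finger parallel gripper is mounted at the origin on the work surface. World frame = base frame: x ahead of the robot, y to its left, z up, the work surface at z = 0. Lengths are in m, angles in rad, forces in N, time in s.
With the tool pointing down it reaches from about 0.375 to 0.925 m from the base axis. Payload 5.7 kg.
Tool frame: the origin (TCP) lies on the centre line of the jaws, within the pads' length; the fingertips stand 22 mm ahead of it and the grasp point (between the pads) lies 3 mm ahead of it; z points along the fingers, y is the line along which they close (so a half turn about z gives the same grasp; the last joint's range is limited). The gripper opens to 85 mm and grips with 20 to 120 N. Pads are 22 mm wide; open, the fingers measure 114 mm over their backs; the gripper's body (76 mm by 85 mm) begins 54 mm behind the grasp point. The pads swing forward as they close: fully open they stand 13 mm farther back than shut.
Start: joints at [1.059, 0.359, 1.51, -0, 1.272, -0.115], TCP at [0.232, 0.553, 0.253] pointing down, gripper open.
Joint ranges: [-2.97, 2.97], [-1.01, 2.36], [0.21, 2.38], [-0.96, 4.11], [0.2, 2.71], [-2.98, 2.98]. Speed limits (rad/s): [2.39, 2.39, 3.14, 3.14, 3.14, 3.14].

INTERFACE

Orientations are given as a 3x3 rotation matrix whose columns are the frame's x, y, z axes.
In Python, from station import robot, viewer gives the robot as it stands.
- The arm moves only by the shell command python3 -m creep 'ROWS' [OPENING] [FORCE]. ROWS is JSON, a list of rows, each a list of 2 entries, a list of its own where there are three numbers: the shift along the world's x, y, z in mm, then the turn about the world's z in rad. A call has 1 to 12 rows; each row is the pose to reach, as a shift and turn from the pose commanded when the call began; what a row does not reach only later rows make up. A row lasts 1/12 s, in which the tool goes at most 41.7 mm and 7.16 degrees, less where a joint would pass 70% of its speed; a pose out of reach is approached as far as the arm can. A call with a gripper value outside its range is refused whole. OPENING is the opening, from 0 (shut) to 1 (fully open), set as the call begins (- or left out, the last holds). The fingers move at their own pace and stop on an object; FORCE is the grip in N (left out, the last holds). Time passes only in rows, so rows that repeat a pose let the fingers close. It gives the time, the measured TCP pose, the force, the opening and the grip force at its end, in the units of the state.
- robot.state(): the state, without advancing time (a new reading comes with each control period).
- viewer.camera(name): name is "side" or "top" or "wrist"; returns the picture (480x640x3 uint8, red, green, blue); there is no depth.
- viewer.calibration(name): a dict with "fovy" (degrees; the focal length in pixels is half the picture's height over the tangent of half this angle, whatever the lens; pixels are square), "cx", "cy" (the principal point, pixels), "dist" ([k1, k2, p1, p2, k3] as OpenCV has them; the pictures are not rectified), "T" (4x4, takes a point from camera to world coordinates); the wrist camera has in their place "tool_from_camera" (4x4, takes a point from camera to tool coordinates, whose origin is the TCP and whose axes are the flange's). Camera axes: x right, y up, looking along -z (the intrinsics and any distortion apply to the point x, -y, -z); pixel columns grow to the right and rows downward; lengths in m; the calibration is good to about 2 mm. A picture is of the moment at which its call begins: read the wrist's pose just before it. calibration takes no time and is no camera call.
- robot.finish_job(): hands the job in; it is judged then, once.
The state is a dict: "time_s": time; "q": joint angles; "qd": joint speeds; "joint_torque": joint torques, N m; "tool_pos": TCP position; "tcp_rot": TCP orientation; "wrist_force": force on the tool from outside, world axes, zero at the start; "wrist_torque": the same for the moment, N m; "grip_width": opening from 0.0 (shut) to 1.0 (fully open); "finger_force": force on a finger pad.
Only numpy, scipy, OpenCV 4.12 (cv2) and the standard library are available. Lean on these libraries where they do the work, as an engineer would, in place of code of your own. Each camera call takes 0.05 s, during which the arm holds its last target. There are 200 camera calls.

TASK

The amber bottle has been left standing at the open upper end of the tilted charging rail, where the modules go in: first push it low down so that it slides, upright and without being lifted, until it stands wholly on the round green spot. Then slide the two white sensor modules one after the other into the rail, orange nose downhill, the first fully home against the blue stop and the second fully home against the first, and let go. Leave the dropper bottle, the flask and the beaker where they stand.

Things in the scene. Friction and masses are not known exactly. Their poses are not given: they have to be found in the camera images.
- channel: Tilted slotted aluminium rail with blue lips and stop, on a fixed grey base. Origin: middle of the channel floor at the blue stop's face (30 mm high), where the first nose rests, 32 mm above the bench. +x runs downhill along the floor (0.26 rad below level), y across, z out of the floor. Inside width 49, outside 60 mm. Friction holds a module where it is left: it does not slide by itself.
- channel_mouth (a point): Middle of the floor at the mouth of the covered tube, x = -165 mm in the channel's frame; axes as the channel. From here to the stop, two lips (underside 25.5, top 30.5 mm above the floor) cover the edges and leave a 29 mm slot for the grip fin. At the mouth they flare up to 36 mm over 12 mm (x = -165 to -177).
- trough_end (a point): Middle of the floor at the upper, open outer end of the trough, x = -265 mm in the channel's frame. From here to the mouth the trough is open above, so a module can be lowered into it; its 22 mm high walls funnel from 69 to 49 mm inside width (about 80 mm outside at this end).
- spot: Flat green round spot marked on the bench, 140 mm across, no thickness to speak of; origin at its centre on the bench.
- bottle_center (a point): Centre, half-way up, of the amber bottle with red cap and paper label: 60 mm in diameter, 185 mm tall, about 0.32 kg, standing upright on the bench; z up. It topples if pushed high, slides if pushed below about 30 mm.
- bottle: The same bottle; origin at the centre of its underside.
- dropper_center (a point): Centre of a small amber dropper bottle with white cap, 38 mm in diameter, 85 mm tall: a bystander.
- flask_center (a point): Centre of a green conical flask, 74 mm in diameter, 112 mm tall: a bystander.
- beaker_center (a point): Centre of a glass beaker, 60 mm in diameter, 75 mm tall: a bystander.
- moduleA_center (a point): Centre, half-way up (38 mm, in the fin), of a sensor module: 80 mm long, 44 mm wide, body 22 mm high, white, with an orange nose (16 mm) and a blue stripe at the tail. A black upright grip fin stands on its middle, 34 mm long along the body, 14 mm thick across it, rising from 22 to 76 mm above the underside. About 0.1 kg. +x points to the nose, z up.
- moduleA_nose (a point): Middle of that module's nose face, 40 mm ahead of its centre and 11 mm above its underside.
- moduleA: The same module; origin at the centre of its underside, +x to the nose. The two modules are alike; either may go first.
- moduleB_center (a point): Centre, half-way up (38 mm, in the fin), of a sensor module: 80 mm long, 44 mm wide, body 22 mm high, white, with an orange nose (16 mm) and a blue stripe at the tail. A black upright grip fin stands on its middle, 34 mm long along the body, 14 mm thick across it, rising from 22 to 76 mm above the underside. About 0.1 kg. +x points to the nose, z up.
- moduleB_nose (a point): Middle of that module's nose face, 40 mm ahead of its centre and 11 mm above its underside.
- moduleB: The same module; origin at the centre of its underside, +x to the nose. The two modules are alike; either may go first.
There are look-alikes about, which are no part of the job. What is shaped like the moduleA but pink or purple is not meant.

How it is judged:
On the way, in this order (a step that is already met when the one before it is completed fails the run):
1. the bottle stands on the green spot (horizontal distance between bottle_center and spot below 0.04 m and angle between bottle_center's own z axis and vertical below 0.05 rad), for 0.2 s.
2. one module is home against the stop, nose downhill (((x of moduleA_nose in the frame of channel between -0.01 and 0.004 m and y of moduleA_nose in the frame of channel between -0.008 and 0.008 m and z of moduleA_nose in the frame of channel between 0.006 and 0.017 m and z of moduleA_center in the frame of channel between 0.031 and 0.046 m and angle between the x axis of moduleA_center and the x axis of channel, either way round below 0.1 rad) or (x of moduleB_nose in the frame of channel between -0.01 and 0.004 m and y of moduleB_nose in the frame of channel between -0.008 and 0.008 m and z of moduleB_nose in the frame of channel between 0.006 and 0.017 m and z of moduleB_center in the frame of channel between 0.031 and 0.046 m and angle between the x axis of moduleB_center and the x axis of channel, either way round below 0.1 rad))), for 0.2 s.
3. the other module is home against the first, nose downhill (((x of moduleA_nose in the frame of channel between -0.01 and 0.004 m and y of moduleA_nose in the frame of channel between -0.008 and 0.008 m and z of moduleA_nose in the frame of channel between 0.006 and 0.017 m and z of moduleA_center in the frame of channel between 0.031 and 0.046 m and angle between the x axis of each of moduleA_center, moduleB_center and the x axis of channel, either way round below 0.1 rad and x of moduleB_nose in the frame of channel between -0.093 and -0.07 m and y of moduleB_nose in the frame of channel between -0.008 and 0.008 m and z of moduleB_nose in the frame of channel between 0.006 and 0.017 m and z of moduleB_center in the frame of channel between 0.031 and 0.046 m) or (x of moduleB_nose in the frame of channel between -0.01 and 0.004 m and y of moduleB_nose in the frame of channel between -0.008 and 0.008 m and z of moduleB_nose in the frame of channel between 0.006 and 0.017 m and z of moduleB_center in the frame of channel between 0.031 and 0.046 m and angle between the x axis of each of moduleB_center, moduleA_center and the x axis of channel, either way round below 0.1 rad and x of moduleA_nose in the frame of channel between -0.093 and -0.07 m and y of moduleA_nose in the frame of channel between -0.008 and 0.008 m and z of moduleA_nose in the frame of channel between 0.006 and 0.017 m and z of moduleA_center in the frame of channel between 0.031 and 0.046 m))), for 0.2 s.
At the end, for the whole second after the job is handed in: Bottle upright and at rest, axis within 40 mm of the spot's centre; both modules at rest in the covered tube, noses downhill, within 0.1 rad and 8 mm of its midline, first nose within 10 mm of the stop, second nose at most 93 mm uphill of it (a module is 80 mm long) (all of step 1 and linear speed of each of bottle, moduleA, moduleB below 0.02 m/s and ((x of moduleA_nose in the frame of channel between -0.01 and 0.004 m and y of moduleA_nose in the frame of channel between -0.008 and 0.008 m and z of moduleA_nose in the frame of channel between 0.006 and 0.017 m and z of moduleA_center in the frame of channel between 0.031 and 0.046 m and angle between the x axis of each of moduleA_center, moduleB_center and the x axis of channel, either way round below 0.1 rad and x of moduleB_nose in the frame of channel between -0.093 and -0.07 m and y of moduleB_nose in the frame of channel between -0.008 and 0.008 m and z of moduleB_nose in the frame of channel between 0.006 and 0.017 m and z of moduleB_center in the frame of channel between 0.031 and 0.046 m) or (x of moduleB_nose in the frame of channel between -0.01 and 0.004 m and y of moduleB_nose in the frame of channel between -0.008 and 0.008 m and z of moduleB_nose in the frame of channel between 0.006 and 0.017 m and z of moduleB_center in the frame of channel between 0.031 and 0.046 m and angle between the x axis of each of moduleB_center, moduleA_center and the x axis of channel, either way round below 0.1 rad and x of moduleA_nose in the frame of channel between -0.093 and -0.07 m and y of moduleA_nose in the frame of channel between -0.008 and 0.008 m and z of moduleA_nose in the frame of channel between 0.006 and 0.017 m and z of moduleA_center in the frame of channel between 0.031 and 0.046 m))); the robot touches nothing.
It fails at once if the bottle is tipped by more than 0.35 rad (angle between bottle_center's own z axis and vertical above 0.35 rad).
It fails at once if the bottle is lifted off the bench by more than 20 mm (height (world z) of bottle above 0.02 m).
It fails at once if the dropper is moved by more than 30 mm (distance of dropper_center from where it was at the start of the episode above 0.03 m).
It fails at once if the flask is moved by more than 30 mm (distance of flask_center from where it was at the start of the episode above 0.03 m).
It fails at once if the beaker is moved by more than 30 mm (distance of beaker_center from where it was at the start of the episode above 0.03 m).
It also fails if it takes over 72 s, if anything falls off the work surface, if the arm or the gripper's body presses on something with over 40 N, if the wrist force passes 120 N, or if a joint passes its speed limit or range.

## Working session

There is one attempt and no reset: what is moved stays moved. The work goes in short steps, Python scripts to look and compute and a shell command to move; the robot and the scene stay as the last step left them, time stands still between calls to the robot, and variables do not carry over. Pictures are saved under pics/ and viewed, at most 10 in all, crops included, and the job is handed in when it is done.

```bash
ls; mkdir -p pics; cat > h.py <<'E'
import numpy as np,cv2
from station import robot,viewer
def shot(n,f):
    im=viewer.camera(n); cv2.imwrite('pics/'+f,im[:,:,::-1]); return im
def K(c):
    f=240/np.tan(np.radians(c['fovy'])/2); return np.array([[f,0,c['cx']],[0,f,c['cy']],[0,0,1.]])
def cam(n,st=None):
    c=viewer.calibration(n)
    if n=='wrist':
        st=st or robot.state(); T=np.eye(4);T[:3,:3]=st['tcp_rot'];T[:3,3]=st['tool_pos'];T=T@np.array(c['tool_from_camera'])
    else: T=np.array(c['T'])
    return K(c),np.array(c['dist'],float),T
def pix(n,px,z,C=None):
    "pixels -> world at heights z"
    k,d,T=C or cam(n); px=np.array(px,float).reshape(-1,1,2)
    u=cv2.undistortPoints(px,k,d)[:,0]; D=np.c_[u[:,0],-u[:,1],-np.ones(len(u))]@T[:3,:3].T
    o=T[:3,3]; t=(np.array(z)-o[2])/D[:,2]; return o+D*t[:,None]
def proj(n,P,C=None):
    k,d,T=C or cam(n); P=np.array(P,float).reshape(-1,3); L=(P-T[:3,3])@T[:3,:3]*[1,-1,-1]
    return cv2.projectPoints(L,np.zeros(3),np.zeros(3),k,d)[0][:,0]
E
python3 - <<'E'
from h import *
for n in('top','side'): shot(n,n+'0.png'); print(n,cam(n)[2].round(3).tolist())
print(viewer.calibration('wrist'))
E
```

```text
pics
top [[-0.029, 0.991, -0.132, 0.371], [-0.999, -0.026, 0.021, -0.046], [0.017, 0.132, 0.991, 1.351], [0.0, 0.0, 0.0, 1.0]]
side [[0.898, 0.222, -0.38, 0.169], [-0.439, 0.479, -0.76, -0.752], [0.014, 0.849, 0.528, 0.55], [0.0, 0.0, 0.0, 1.0]]
{'fovy': 61.0443853335365, 'cx': 329.0955624260017, 'cy': 234.40551256520797, 'dist': array([-0.05019686,  0.        ,  0.        ,  0.        ,  0.        ]), 'tool_from_camera': array([[ 2.84201257e-04,  9.52473790e-01,  3.04620416e-01,
         7.70953686e-02],
       [ 9.99999957e-01, -2.47704183e-04, -1.58457873e-04,
         1.86964545e-04],
       [-7.54712200e-05,  3.04620448e-01, -9.52473820e-01,
        -1.21158433e-01],
       [ 0.00000000e+00,  0.00000000e+00,  0.00000000e+00,
         1.00000000e+00]])}
```

View pics/top0.png

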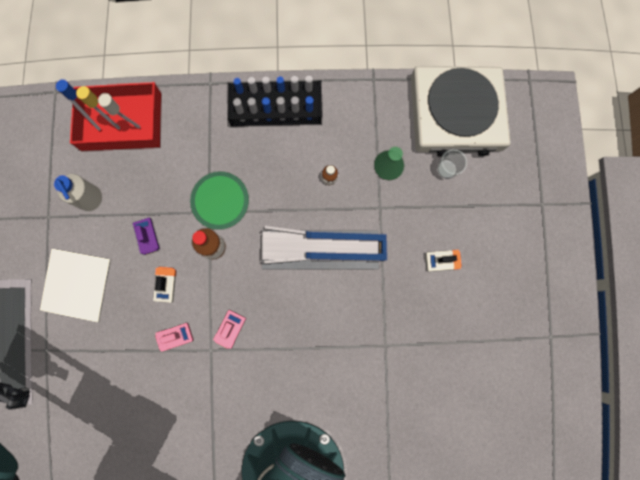

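View pics/side0.png

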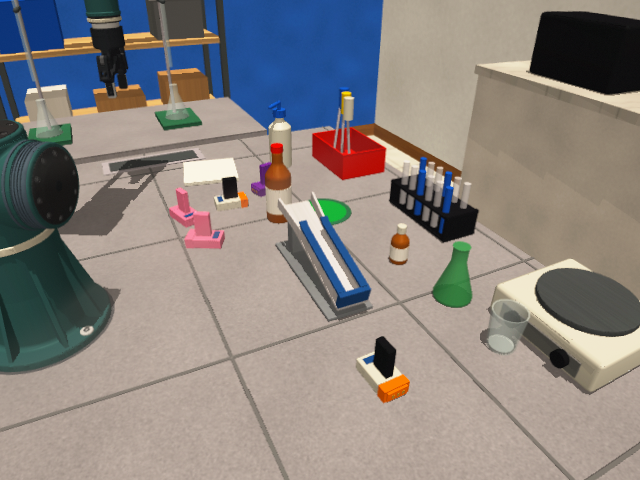

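The top view shows the spot at (220,200) and the bottle cap at (200,237). The trough's upper end is at (263,246) and the stop at (382,247). There are five module-shaped items: white (164,285) with the nose up in the image, white (444,260) with the nose right, pink (174,337), pink (230,329) and purple (146,236). The two white ones with an orange nose fit the description. I'll confirm that in an enlarged crop.

```bash
python3 - <<'E'
from h import *
im=cv2.imread('pics/top0.png')
a=cv2.resize(im[180:310,140:280],None,fx=4,fy=4,interpolation=cv2.INTER_CUBIC)
b=cv2.resize(im[215:285,250:470],None,fx=3.6,fy=3.6,interpolation=cv2.INTER_CUBIC)
a=a[:348]if 0 else a
c=np.zeros((600,800,3),np.uint8)
a=cv2.resize(im[180:310,140:280],None,fx=2.65,fy=2.65,interpolation=cv2.INTER_CUBIC)
c[:a.shape[0],:a.shape[1]]=a; c[346:346+b.shape[0],:b.shape[1]]=b
cv2.imwrite('pics/crop1.png',c)
E
```

```text
(no output)
```

View pics/crop1.png

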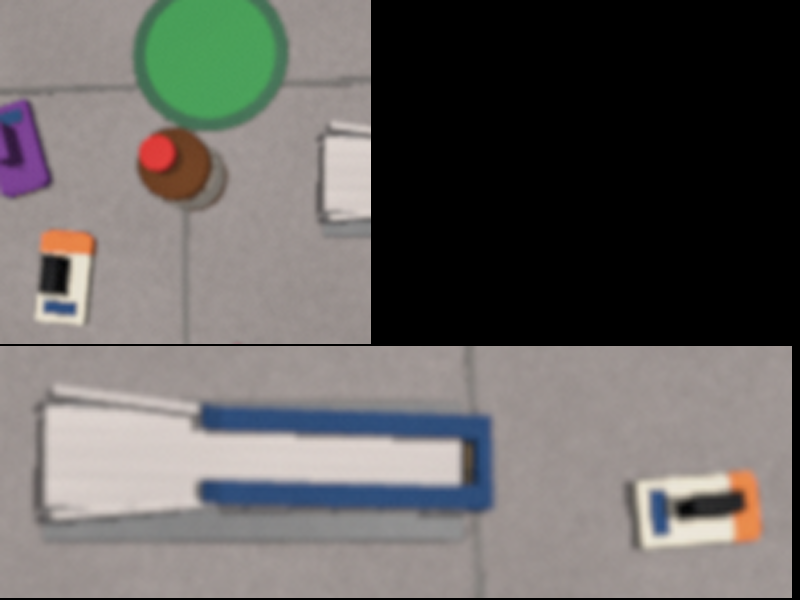

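```bash
python3 - <<'E'
from h import *
U=lambda x,y:(140+x/2.65-.3,180+y/2.65-.3); L=lambda x,y:(250+x/3.6-.3,215+(y-346)/3.6-.3)
def P(n,pts,z): 
    r=pix('top',pts,[z]*len(pts) if np.isscalar(z) else z); print(n,r.round(4).tolist(),'mean',r.mean(0).round(4)); return r
P('spot',[U(211,55),U(134,54),U(288,55)],0)
P('cap',[U(157,153)],.185); P('basecorner',[U(226,178),U(195,209)],0)
P('bottle side',np.array([[279,218]]),0)
print('side bottle base',pix('side',[[279,221]],[0]),'cap',pix('side',[[277,148]],[.185]))
a=P('modL',[U(42,231),U(95,235),U(36,321),U(87,325)],.022); f=(a[0]+a[1]-a[2]-a[3])/2; print(np.linalg.norm(f),np.arctan2(f[1],f[0]))
a=P('modR',[L(762,540),L(752,472),L(632,483),L(638,548)],.022); f=(a[0]+a[1]-a[2]-a[3])/2; print(np.linalg.norm(f),np.arctan2(f[1],f[0]))
a=P('stop out',[L(490,417),L(492,508)],.061); b=P('mouth lips',[L(203,406),L(203,505)],.106);
P('slot end',[L(465,440),L(465,485)],.061)
P('slot end far',[L(477,440),L(477,485)],.061)
f=a.mean(0)-b.mean(0);print(f,np.arctan2(f[1],f[0]))
P('trough end floor',[L(45,405),L(42,515)],[.121,.121])
im=cv2.imread('pics/top0.png').astype(int);b,g,r=im[...,0],im[...,1],im[...,2]
m=(g>r+40)&(g>b+20); m[:,300:]=0; y,x=np.nonzero(m); P('spotc',[(x.mean(),y.mean())],0)
P('bystanders',[(330,176),(390,164),(450,168)],[.04,.04,.0])
E
```

```text
spot [[0.6275, 0.1537, 0.0], [0.6305, 0.2229, 0.0], [0.6255, 0.0852, 0.0]] mean [0.6278 0.1539 0.    ]
cap [[0.518, 0.1682, 0.185]] mean [0.518  0.1682 0.185 ]
basecorner [[0.5176, 0.1412, 0.0], [0.491, 0.1688, 0.0]] mean [0.5043 0.155  0.    ]
bottle side [[0.582, 0.0141, 0.0]] mean [0.582  0.0141 0.    ]
side bottle base [[0.51105822 0.15443538 0.        ]] cap [[0.51071754 0.14928965 0.185     ]]
modL [[0.4731, 0.2997, 0.022], [0.4686, 0.2528, 0.022], [0.3954, 0.3052, 0.022], [0.3912, 0.2603, 0.022]] mean [0.4321 0.2795 0.022 ]
0.07777269158562264 -0.08362793083558238
modR [[0.4498, -0.4036, 0.022], [0.4937, -0.3995, 0.022], [0.489, -0.3206, 0.022], [0.4474, -0.3224, 0.022]] mean [ 0.47   -0.3615  0.022 ]
0.08017840825473488 -1.5266878403496063
stop out [[0.5292, -0.2255, 0.061], [0.4727, -0.2243, 0.061]] mean [ 0.501  -0.2249  0.061 ]
mouth lips [[0.5349, -0.048, 0.106], [0.4759, -0.0464, 0.106]] mean [ 0.5054 -0.0472  0.106 ]
slot end [[0.5153, -0.2093, 0.061], [0.4874, -0.2081, 0.061]] mean [ 0.5014 -0.2087  0.061 ]
slot end far [[0.5151, -0.2168, 0.061], [0.4872, -0.2156, 0.061]] mean [ 0.5012 -0.2162  0.061 ]
[-0.00443225 -0.17764543 -0.045     ] -1.5957411384104205
trough end floor [[0.536, 0.0449, 0.121], [0.4713, 0.0478, 0.121]] mean [0.5036 0.0464 0.121 ]
spotc [[0.628, 0.1538, 0.0]] mean [0.628  0.1538 0.    ]
bystanders [[0.67, -0.1062, 0.04], [0.6953, -0.2458, 0.04], [0.6929, -0.397, 0.0]] mean [ 0.6861 -0.2497  0.0267]
```

Bottle is at about (0.519, 0.169), with cap and base edges agreeing. The spot is at (0.628, 0.154). Module R is at (0.470, -0.362) heading -1.53, module L at (0.432, 0.280) heading -0.08. The 78–80 mm lengths check out. The channel origin is about (0.501, -0.208) heading about -1.59. The push needs the tool's y axis along x, gripper open, with the back of the finger leading.

```bash
python3 - <<'E'
from h import *
s=robot.state();print(s['tool_pos'],np.round(s['tcp_rot'],3).tolist(),s['grip_width'],s['time_s'])
print(pix('top',[(230,329),(238,312),(222,346)],[.02]*3).round(3))
d=np.array([.628-.519,.154-.169]);print(np.arctan2(d[1],d[0]))
E
```

```text
[0.23159861 0.55288854 0.25253135] [[-0.922, 0.386, -0.001], [0.386, 0.922, -0.001], [0.0, -0.002, -1.0]] 0.9991121049394731 0.1
[[0.329 0.13  0.02 ]
 [0.367 0.111 0.02 ]
 [0.291 0.149 0.02 ]]
-0.13675571173090462
```

```bash
python3 -m creep '[[[16,-31,0],-0.11],[[31,-62,0],-0.22],[[47,-93,0],-0.33],[[62,-123,0],-0.44],[[78,-154,0],-0.55],[[93,-185,0],-0.66],[[109,-216,0],-0.77],[[124,-247,0],-0.88],[[140,-278,0],-0.99],[[155,-308,0],-1.10],[[171,-339,0],-1.21],[[186,-370,0],-1.31]]' 1 && python3 -m creep '[[[0,0,-40],0],[[0,0,-80],0],[[0,0,-120],0],[[0,0,-150],0],[[0,0,-180],0],[[0,0,-200],0],[[0,0,-213],0],[[0,0,-213],0]]' 
python3 - <<'E'
from h import *
im=shot('side','side1.png'); cv2.imwrite('pics/side1c.png',cv2.resize(im[60:260,150:400,::-1],None,fx=3,fy=3,interpolation=cv2.INTER_CUBIC))
E
```

```text
time_s: 1.1
tool_pos: [0.4182, 0.1817, 0.2531]
tcp_rot: [[0.141, 0.99, -0.0], [0.99, -0.141, -0.0], [-0.0, -0.0, -1.0]]
wrist_force: [1.2, 0.1, -0.2]
grip_width: 0.996
finger_force: 0.0
time_s: 1.77
tool_pos: [0.4153, 0.1826, 0.0377]
tcp_rot: [[0.136, 0.991, -0.006], [0.991, -0.136, -0.002], [-0.002, -0.006, -1.0]]
wrist_force: [-0.5, 1.2, -0.6]
grip_width: 0.999
finger_force: 0.3
```

View pics/side1c.png

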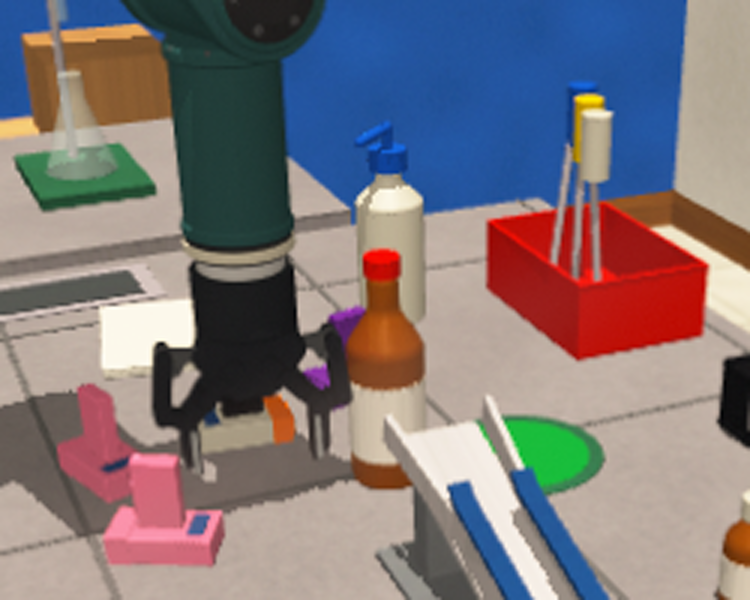

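The view shows the finger knuckles (crop ~(335,380)) sticking out farther and higher than the tips, so pushing the bottle with the fingers would catch it too high. Instead I'll take white module L by its fin. Its nose already faces +x, so its 22 mm high nose can push the bottle low down. First I'll go above it and look.

```bash
python3 -m creep '[[[0,0,40],0],[[0,0,80],0],[[0,0,120],0],[[0,0,160],0.12],[[0,0,190],0.24],[[0,0,190],0.36],[[0,20,190],0.48],[[0,40,190],0.6],[[0,60,190],0.72],[[0,80,190],0.84],[[5,97,190],0.96],[[14,97,190],1.08]]' && python3 -m creep '[[[0,0,0],0.12],[[0,0,0],0.24],[[0,0,0],0.36],[[0,0,0],0.48],[[0,0,0],0.544],[[0,0,0],0.544],[[0,0,0],0.544]]'
python3 - <<'E'
from h import *
s=robot.state();print(s['tool_pos'],s['q']);shot('wrist','w1.png')
E
```

```text
time_s: 2.82
tool_pos: [0.4316, 0.2832, 0.232]
tcp_rot: [[-0.815, 0.58, 0.002], [0.58, 0.815, 0.002], [-0.0, 0.003, -1.0]]
wrist_force: [-0.8, 0.1, 0.3]
grip_width: 1.0
finger_force: 0.0
time_s: 3.4
tool_pos: [0.432, 0.2805, 0.2314]
tcp_rot: [[-0.996, 0.085, 0.002], [0.085, 0.996, 0.001], [-0.002, 0.001, -1.0]]
wrist_force: [-0.5, -0.3, -0.4]
grip_width: 0.998
finger_force: 0.0
[0.43202584 0.28045314 0.2314479 ] [ 4.41702403e-01  2.58813185e-01  1.72017570e+00 -1.40851716e-04
  1.16085938e+00 -1.04409614e+00]
```

View pics/w1.png

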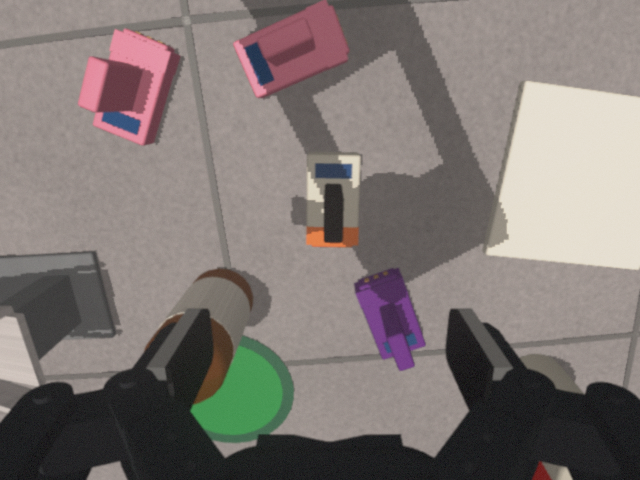

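The wrist view shows white module L with corners (307,154), (361,154), (306,247), (358,247), nose toward the fingers. Purple is at (392,310), and the bottle's base edge is at (228,280).

```bash
python3 - <<'E'
from h import *
p=pix('wrist',[(307,154),(361,154),(306,247),(358,247)],[.022]*4);print(p.round(4))
f=(p[2]+p[3]-p[0]-p[1])/2;print(p.mean(0),np.linalg.norm(f),np.arctan2(f[1],f[0]),np.linalg.norm(p[0]-p[1]))
print('fin top',pix('wrist',[(325,184),(342,184),(325,242),(342,242)],[.076]*4).round(4))
print('spot rt',pix('wrist',[(293,392),(235,441)],[0]*2).round(4),'bottle',pix('wrist',[(253,290),(222,268)],[0]*2).round(4))
E
```

```text
[[0.3917 0.2661 0.022 ]
 [0.3954 0.3093 0.022 ]
 [0.4704 0.2573 0.022 ]
 [0.4742 0.3019 0.022 ]]
[0.4329322  0.28365029 0.022     ] 0.07922553618592247 -0.1029229436565719 0.04336725312836571
fin top [[0.4071 0.2798 0.076 ]
 [0.408  0.2914 0.076 ]
 [0.4489 0.2761 0.076 ]
 [0.45   0.2882 0.076 ]]
spot rt [[0.6374 0.2251 0.    ]
 [0.6984 0.1533 0.    ]] bottle [[0.5171 0.2005 0.    ]
 [0.4923 0.1746 0.    ]]
```

```bash
python3 -m creep '[[[0,3,-35],-0.015],[[0,3,-70],-0.015],[[0,3,-105],-0.015],[[0,3,-130],-0.015],[[0,3,-150],-0.015],[[0,3,-162],-0.015],[[0,3,-162],-0.015]]' && python3 -m creep '[[[0,0,0],0],[[0,0,0],0],[[0,0,0],0],[[0,0,0],0],[[0,0,0],0],[[0,0,0],0],[[0,0,0],0],[[0,0,3],0],[[0,0,3],0]]' 0 60
```

```text
time_s: 4.03
tool_pos: [0.4303, 0.2825, 0.0661]
tcp_rot: [[-0.995, 0.099, -0.004], [0.099, 0.995, -0.002], [0.004, -0.003, -1.0]]
wrist_force: [-1.0, -0.1, -0.1]
grip_width: 0.998
finger_force: 0.0
time_s: 4.78
tool_pos: [0.432, 0.2834, 0.0717]
tcp_rot: [[-0.995, 0.098, 0.0], [0.098, 0.995, 0.0], [-0.0, 0.0, -1.0]]
wrist_force: [1.0, 0.4, -0.3]
grip_width: 0.155
finger_force: 58.5
```

```bash
python3 -m creep '[[[0,-25,0],-0.02],[[0,-50,0],-0.045],[[0,-75,0],-0.045],[[-1,-100,0],-0.045],[[-1,-100,0],-0.045]]' && python3 -m creep '[[[5,-1,0],0],[[10,-1,0],0],[[15,-2,0],0],[[20,-3,0],0],[[25,-4,0],0],[[30,-4,0],0],[[35,-5,0],0],[[40,-6,0],0],[[45,-7,0],0],[[50,-7,0],0],[[50,-7,0],0]]'
python3 - <<'E'
from h import *
a=shot('side','s2.png');b=shot('top','t2.png')
c=np.hstack([cv2.resize(a[100:280,180:400],(400,327)),cv2.resize(b[150:310,120:315],(400,328))[:327]]);cv2.imwrite('pics/p2.png',c[:,:,::-1])
E
```

```text
time_s: 5.2
tool_pos: [0.4294, 0.1801, 0.0709]
tcp_rot: [[-0.99, 0.144, -0.003], [0.144, 0.99, -0.002], [0.002, -0.002, -1.0]]
wrist_force: [-0.1, 0.2, -0.8]
grip_width: 0.156
finger_force: 59.0
time_s: 6.12
tool_pos: [0.4827, 0.1764, 0.0714]
tcp_rot: [[-0.99, 0.143, 0.002], [0.143, 0.99, 0.0], [-0.002, 0.001, -1.0]]
wrist_force: [0.4, -0.4, -1.7]
grip_width: 0.152
finger_force: 59.0
```

View pics/p2.png

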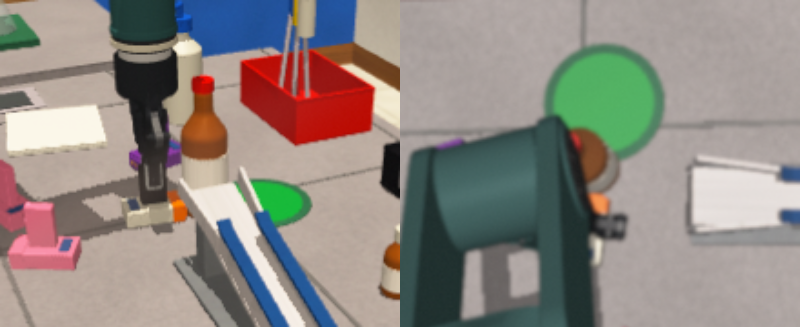

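The side view shows the bottle upright at (203,150) and being pushed by the orange nose (180,208). It works, so I'll continue to the spot.

```bash
python3 -m creep '[[[6,-1,0],0],[[12,-2,0],0],[[18,-3,0],0],[[24,-4,0],0],[[30,-5,0],0],[[36,-6,0],0],[[42,-7,0],0],[[48,-8,0],0],[[54,-9,0],0],[[60,-10,0],0],[[66,-10,0],0],[[71,-11,0],0]]' && python3 -m creep '[[[3,-1,0],0],[[5,-1,0],0],[[5,-1,0],0],[[-10,1,0],0],[[-25,3,0],0],[[-40,5,0],0],[[-55,7,0],0],[[-70,9,0],0],[[-70,9,30],0],[[-70,9,60],0],[[-70,9,60],0]]'
python3 - <<'E'
from h import *
a=shot('side','s3.png');b=shot('top','t3.png');w=shot('wrist','w3.png');s=robot.state();print(s['tool_pos'])
c=np.hstack([cv2.resize(b[150:310,120:315],(400,328)),cv2.resize(w,(400,300)).copy().__class__((328,400,3),np.uint8)*0])
c[:300,400:]=cv2.resize(w,(400,300));cv2.imwrite('pics/p3.png',c[:,:,::-1])
E
```

```text
time_s: 7.22
tool_pos: [0.5527, 0.1654, 0.0713]
tcp_rot: [[-0.99, 0.142, 0.0], [0.142, 0.99, -0.0], [-0.0, 0.0, -1.0]]
wrist_force: [-0.2, 0.4, -1.4]
grip_width: 0.156
finger_force: 59.0
time_s: 8.13
tool_pos: [0.4852, 0.1753, 0.136]
tcp_rot: [[-0.99, 0.142, 0.009], [0.142, 0.99, 0.002], [-0.009, 0.003, -1.0]]
wrist_force: [0.5, 0.1, -0.7]
grip_width: 0.156
finger_force: 59.2
[0.48225843 0.17443071 0.13154473]
```

View pics/p3.png

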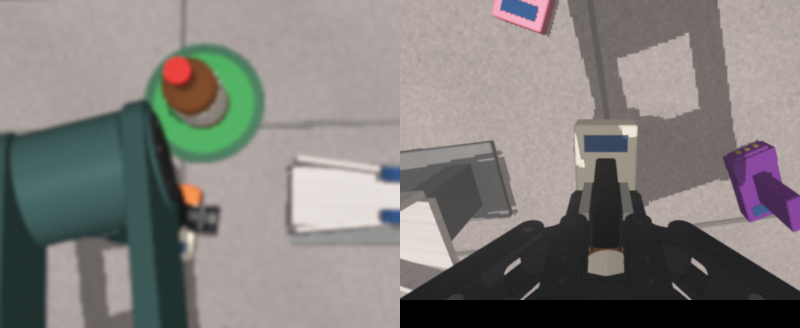

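```bash
python3 - <<'E'
from h import *
print('cap',pix('top',[(206.3,184.1)],[.185]),'base',pix('top',[(120+228*.4875,150+100*.488),(120+210*.4875,150+127*.488)],[0,0]))
s=robot.state();t=s['tool_pos'];p=pix('wrist',[(278,194),(381,197)],[t[2]-.069+.022]*2).mean(0);print(p,(p-t)@np.array(s['tcp_rot']))
q=pix('wrist',[(278,194),(381,197)],[t[2]-.069+.022]*2);print(np.linalg.norm(q[0]-q[1]))
E
```

```text
cap [[0.62715948 0.15309014 0.185     ]] base [[0.63065797 0.12575531 0.        ]
 [0.59987599 0.14665219 0.        ]]
[0.44225823 0.18038954 0.08454473] [0.04051438 0.00019322 0.04693689]
0.04340215368084385
```

Bottle is at (0.627, 0.153), within 2 mm of the spot's centre, and the module still sits centred in the grip. Next I'll move above the rail and look at it.

```bash
python3 -m creep '[[[0,0,30],-0.1],[[0,-10,60],-0.22],[[0,-25,90],-0.34],[[5,-45,120],-0.46],[[10,-65,130],-0.58],[[15,-85,140],-0.70],[[20,-105,140],-0.82],[[22,-125,140],-0.94],[[22,-145,140],-1.06],[[22,-165,140],-1.18],[[22,-180,140],-1.3],[[22,-190,140],-1.42]]' && python3 -m creep '[[[0,0,0],-0.028],[[0,0,0],-0.028],[[0,0,0],-0.028]]'
python3 - <<'E'
from h import *
s=robot.state();print(s['tool_pos'],s['q']);shot('wrist','w4.png')
E
```

```text
time_s: 9.28
tool_pos: [0.5031, -0.0172, 0.2695]
tcp_rot: [[-0.001, 1.0, -0.003], [1.0, 0.001, -0.0], [-0.0, -0.003, -1.0]]
wrist_force: [0.1, 0.2, -2.4]
grip_width: 0.153
finger_force: 59.0
time_s: 9.53
tool_pos: [0.5032, -0.0157, 0.2699]
tcp_rot: [[0.019, 1.0, -0.003], [1.0, -0.019, 0.001], [0.0, -0.003, -1.0]]
wrist_force: [-0.0, 0.2, -1.4]
grip_width: 0.152
finger_force: 59.0
[ 0.50322208 -0.01565553  0.26992174] [-1.68451717e-01  2.04671641e-01  1.68964767e+00  1.03252279e-04
  1.24988378e+00 -1.49402839e-01]
```

View pics/w4.png

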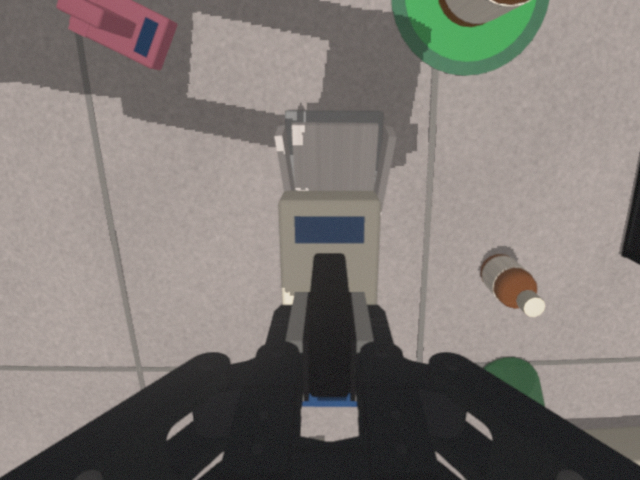

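```bash
python3 - <<'E'
from h import *
p=pix('wrist',[(291,122),(383,122),(276,137),(395,130)],[.1,.1,.121,.121]);print(p.round(4),p[:2].mean(0),p[2:].mean(0))
# check hypotheses by projection into top: channel origin & heading
def ch(o,h,pts,a=.26):
    x=np.array([np.cos(h)*np.cos(a),np.sin(h)*np.cos(a),-np.sin(a)]);y=np.array([-np.sin(h),np.cos(h),0]);z=np.cross(x,y)
    return np.array(o)+np.array(pts)@np.array([x,y,z])
from scipy.optimize import least_squares
L=lambda x,y:(250+x/3.6-.3,215+(y-346)/3.6-.3)
mp=np.array([[-.177,.03,.036],[-.177,-.03,.036],[0,.0145,.0305],[0,-.0145,.0305],[-.265,.0345,.022],[-.265,-.0345,.022]])
ob=np.array([L(203,406),L(203,505),L(473,440),L(473,485),L(45,400),L(42,515)])
r=least_squares(lambda v:(proj('top',ch([v[0],v[1],.032],v[2],mp))-ob).ravel(),[.501,-.208,-1.59])
print(r.x,np.round(r.fun,1)); o=[r.x[0],r.x[1],.032]
print('end,mouth',ch(o,r.x[2],[[-.265,0,0],[-.165,0,0],[-.215,0,.0]]).round(4))
E
```

```text
[[0.4788 0.0516 0.1   ]
 [0.5426 0.0504 0.1   ]
 [0.4705 0.0431 0.121 ]
 [0.5478 0.0461 0.121 ]] [0.51066998 0.05099741 0.1       ] [0.50916062 0.04460061 0.121     ]
[ 0.50138337 -0.20629065 -1.58777921] [-1.4  0.  -1.1  0.6  0.1 -0.3  0.4  0.2  0.6 -0.6  1.5 -0. ]
end,mouth [[ 0.5057  0.0498  0.1001]
 [ 0.5041 -0.0469  0.0744]
 [ 0.5049  0.0015  0.0873]]
```

The wrist view shows the trough's open end at (291..383,122). Together with the fit, the channel origin is about (0.501, -0.206) heading -1.59, and the trough middle is at x≈0.507. I'll lower the module into the open trough just uphill of the lips.

```bash
python3 -m creep '[[[2,15,-10],0],[[4,30,-25],0],[[4,30,-45],0],[[4,30,-60],0],[[4,30,-75],0],[[4,30,-87],0],[[4,30,-94],0],[[4,30,-97],0],[[4,30,-97],0]]' && python3 -m creep '[[[0,0,-2],0],[[0,0,-4],0],[[0,0,-6],0],[[0,0,-8],0],[[0,0,-9],0],[[0,0,-10],0],[[0,0,-10],0]]' - 20
python3 - <<'E'
from h import *
a=shot('side','s5.png');w=shot('wrist','w5.png')
c=np.hstack([cv2.resize(a[80:320,200:420],(440,480)),cv2.resize(w[40:340,170:500],(360,480))]);cv2.imwrite('pics/p5.png',c[:,:,::-1])
E
```

```text
time_s: 10.33
tool_pos: [0.5075, 0.0147, 0.1737]
tcp_rot: [[0.019, 1.0, -0.001], [1.0, -0.019, 0.0], [0.0, -0.001, -1.0]]
wrist_force: [-1.0, -0.9, -1.1]
grip_width: 0.154
finger_force: 59.1
time_s: 10.92
tool_pos: [0.5094, 0.0128, 0.1675]
tcp_rot: [[0.019, 1.0, 0.004], [1.0, -0.019, -0.003], [-0.003, 0.004, -1.0]]
wrist_force: [-5.5, -6.4, 24.2]
grip_width: 0.151
finger_force: 63.3
```

View pics/p5.png

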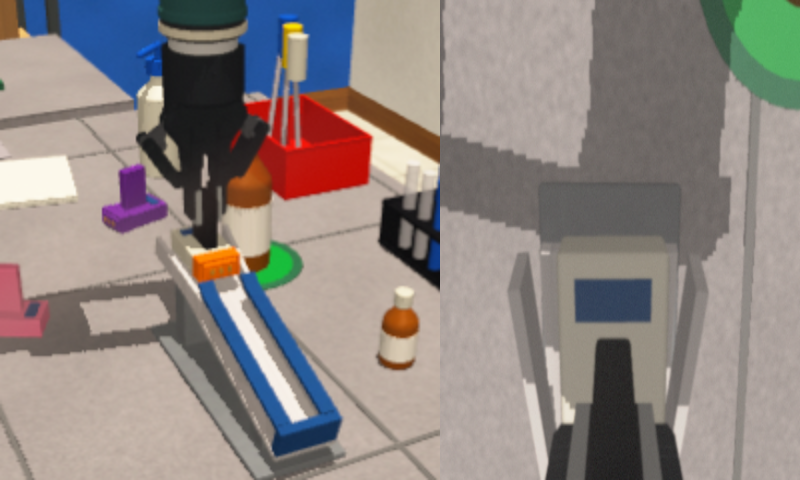

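```bash
python3 -m creep '[[[0,0,4],0],[[0,0,6],0],[[0,0,6],0]]' && python3 -m creep '[[[0,0,0],0],[[0,0,0],0],[[0,0,0],0],[[0,0,0],0]]' 0.6 20 && python3 -m creep '[[[0,0,20],0],[[0,0,50],0],[[0,20,70],0],[[0,50,70],0],[[0,50,70],0]]'
python3 - <<'E'
from h import *
a=shot('side','s6.png');w=shot('wrist','w6.png')
c=np.hstack([cv2.resize(a[80:320,200:420],(440,480)),cv2.resize(w[100:480,170:500],(360,480))]);cv2.imwrite('pics/p6.png',c[:,:,::-1])
E
```

```text
time_s: 11.27
tool_pos: [0.5083, 0.0143, 0.1709]
tcp_rot: [[0.02, 1.0, 0.001], [1.0, -0.02, -0.0], [0.0, 0.001, -1.0]]
wrist_force: [-0.5, 0.6, -1.6]
grip_width: 0.153
finger_force: 59.6
time_s: 11.6
tool_pos: [0.5078, 0.0144, 0.17]
tcp_rot: [[0.02, 1.0, -0.001], [1.0, -0.02, 0.0], [0.0, -0.001, -1.0]]
wrist_force: [-0.3, -0.3, 0.3]
grip_width: 0.6
finger_force: 0.0
time_s: 12.02
tool_pos: [0.5088, 0.0678, 0.2418]
tcp_rot: [[0.019, 1.0, 0.003], [1.0, -0.019, 0.003], [0.003, 0.003, -1.0]]
wrist_force: [0.2, 0.3, -0.1]
grip_width: 0.603
finger_force: 0.0
```

View pics/p6.png

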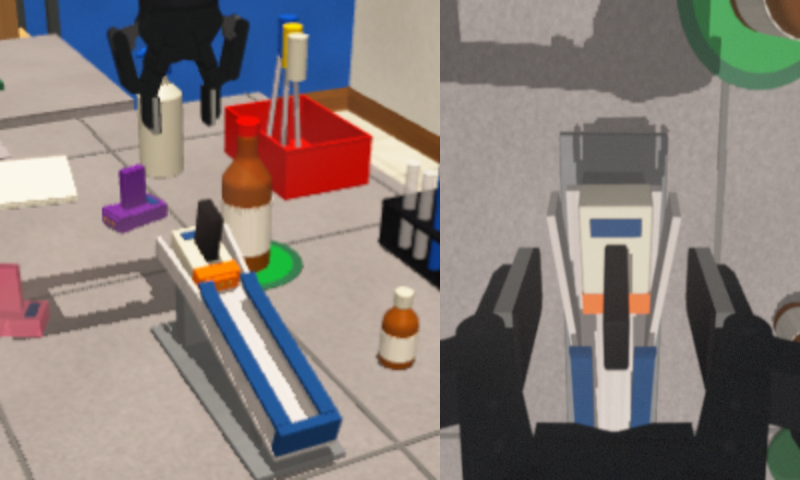

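The module lies in the trough at the right angle, with its nose (crop ~(218,272)) just uphill of the lips. That was the tenth picture, so from here I check with numbers only. First, I'll check the fingertip height from the earlier side view.

```bash
python3 - <<'E'
from h import *
for z in(0,.01,.02,.03): print(z,proj('side',[[.465,.176,z],[.366,.189,z]]).round(1).tolist())
# fin/orange location now from wrist w6
im=cv2.imread('pics/w6.png').astype(int);b,g,r=im[...,0],im[...,1],im[...,2]
m=(r>200)&(g>90)&(g<170)&(b<110); m=cv2.morphologyEx(m.astype(np.uint8),cv2.MORPH_OPEN,np.ones((3,3)))
n,l,st,ce=cv2.connectedComponentsWithStats(m); print([(s.tolist(),c.round(1).tolist()) for s,c in zip(st[1:],ce[1:]) if s[4]>50])
E
python3 -m creep '[[[0,-5,0],0],[[0,-10,0],0],[[0,-16,0],0],[[0,-16,-10],0],[[0,-16,-30],0],[[0,-16,-50],0],[[0,-16,-65],0],[[0,-16,-74],0],[[0,-16,-74],0],[[0,-16,-74],0]]' 0 20
```

```text
0 [[257.6, 220.9], [215.5, 227.3]]
0.01 [[257.4, 217.3], [215.1, 223.5]]
0.02 [[257.2, 213.6], [214.6, 219.8]]
0.03 [[256.9, 209.8], [214.2, 216.0]]
[([301, 333, 18, 15, 268], [309.6, 340.0]), ([344, 333, 18, 15, 268], [352.5, 339.9])]
time_s: 12.95
tool_pos: [0.5076, 0.048, 0.1657]
tcp_rot: [[0.021, 1.0, -0.002], [1.0, -0.021, 0.0], [0.0, -0.002, -1.0]]
wrist_force: [0.2, -0.6, 0.6]
grip_width: 0.0
finger_force: 0.0
```

```bash
python3 -m creep '[[[0,-6,3],0],[[0,-12,1],0],[[0,-18,-1],0],[[0,-24,-3],0],[[-1,-30,-4],0],[[-1,-36,-6],0],[[-1,-42,-7],0],[[-1,-48,-9],0],[[-1,-54,-11],0],[[-1,-60,-12],0],[[-2,-66,-14],0],[[-2,-72,-15],0]]'
python3 - <<'E'
from h import *
k,d,T=cam('wrist')
s=dict(tool_pos=[.5085,.066,.241],tcp_rot=np.array([[.019,1,0],[1,-.019,0],[0,0,-1.]]))
print('nose front was',pix('wrist',[(301,348),(362,348)],[.101]*2,cam('wrist',s)).round(4))
def orange(f,n):
    im=shot(n,f).astype(int);r,g,b=im[...,0],im[...,1],im[...,2]
    m=((r>180)&(g>80)&(g<180)&(b<110)).astype(np.uint8); N,l,st,ce=cv2.connectedComponentsWithStats(m)
    return [(s.tolist(),c.round(1).tolist()) for s,c in zip(st[1:],ce[1:]) if s[4]>12]
print('wrist',orange('w7.png','wrist'));print('top',orange('t7.png','top'));print('side',orange('s7.png','side'))
E
```

```text
time_s: 13.95
tool_pos: [0.5055, -0.0242, 0.1509]
tcp_rot: [[0.02, 1.0, -0.001], [1.0, -0.02, 0.0], [0.0, -0.001, -1.0]]
wrist_force: [0.0, -0.0, 0.2]
grip_width: -0.0
finger_force: 0.1
nose front was [[ 0.4868 -0.0278  0.101 ]
 [ 0.5321 -0.0287  0.101 ]]
wrist []
top [([129, 83, 18, 1, 18], [137.5, 83.0]), ([86, 86, 9, 4, 13], [89.3, 86.5]), ([453, 250, 8, 19, 90], [457.0, 259.4])]
side [([131, 37, 19, 2, 19], [140.0, 37.7]), ([169, 39, 20, 3, 37], [178.1, 39.8]), ([114, 42, 21, 4, 41], [123.8, 43.8]), ([79, 46, 20, 3, 35], [88.5, 46.8]), ([170, 68, 30, 6, 112], [184.1, 70.8]), ([158, 71, 9, 4, 30], [162.5, 72.7]), ([94, 85, 46, 9, 194], [115.3, 88.8]), ([342, 94, 9, 14, 31], [343.6, 99.5]), ([177, 190, 10, 23, 54], [183.2, 201.1]), ([172, 211, 20, 16, 36], [183.0, 218.1]), ([193, 214, 15, 10, 62], [198.5, 217.5]), ([313, 230, 16, 13, 121], [320.8, 235.4]), ([399, 236, 6, 7, 32], [401.2, 239.0]), ([377, 374, 33, 29, 499], [394.5, 387.2])]
```

```bash
cat >> h.py <<'E'
def ch(pts,o=(.5014,-.2063,.032),h=-1.588,a=.26):
    x=np.array([np.cos(h)*np.cos(a),np.sin(h)*np.cos(a),-np.sin(a)]);y=np.array([-np.sin(h),np.cos(h),0]);z=np.cross(x,y)
    return np.array(o)+np.array(pts)@np.array([x,y,z])
def orange(f,n,lo=12):
    im=shot(n,f).astype(int);r,g,b=im[...,0],im[...,1],im[...,2]
    m=((r>180)&(g>80)&(g<180)&(b<110)).astype(np.uint8); N,l,st,ce=cv2.connectedComponentsWithStats(m)
    return [(s.tolist(),c.round(1).tolist()) for s,c in zip(st[1:],ce[1:]) if s[4]>lo]
E
python3 -c "
from h import *
print(proj('side',ch([[-.140,0,.022]])))"
python3 -m creep '[[[0,-8,-2],0],[[0,-16,-4],0],[[0,-24,-6],0],[[-1,-32,-9],0],[[-1,-40,-11],0],[[-1,-48,-13],0],[[-1,-56,-15],0],[[-1,-64,-17],0],[[-2,-72,-19],0],[[-2,-80,-21],0],[[-2,-88,-24],0],[[-2,-96,-26],0]]'
python3 - <<'E'
from h import *
print([o for o in orange('s8.png','side') if 200<o[0][1]<330 and 290<o[0][0]<370])
print({x:proj('side',ch([[x,0,.022]])).round(1).tolist() for x in(-.008,-.02,-.04,-.06)})
E
```

```text
[[319.06259468 235.7136715 ]]
time_s: 15.1
tool_pos: [0.5038, -0.1204, 0.125]
tcp_rot: [[0.02, 1.0, -0.0], [1.0, -0.02, 0.0], [0.0, -0.0, -1.0]]
wrist_force: [-0.9, 0.1, 0.6]
grip_width: -0.0
finger_force: 0.1
[([334, 266, 17, 14, 143], [342.5, 272.6])]
{-0.008: [[350.0, 287.8]], -0.02: [[346.9, 282.6]], -0.04: [[341.9, 274.2]], -0.06: [[337.1, 266.1]]}
```

```bash
python3 -m creep '[[[0,-5,-1],0],[[0,-10,-3],0],[[0,-15,-4],0],[[0,-20,-5],0],[[-1,-24,-6],0],[[-1,-27,-7],0],[[-1,-30,-8],0],[[-1,-32,-8],0],[[-1,-34,-9],0],[[-1,-34,-9],0]]'
cat > c.py <<'E'
from h import *
import sys
print([o for o in orange(sys.argv[1],'side') if 200<o[0][1]<330 and 290<o[0][0]<370])
E
python3 c.py s9.png
```

```text
time_s: 15.98
tool_pos: [0.5029, -0.154, 0.1162]
tcp_rot: [[0.02, 1.0, -0.0], [1.0, -0.02, -0.0], [-0.0, -0.0, -1.0]]
wrist_force: [0.1, 0.8, 0.4]
grip_width: -0.001
finger_force: 0.0
[([343, 281, 16, 10, 97], [350.5, 285.8])]
```

```bash
python3 -m creep '[[[0,-1,0],0],[[0,-2,-1],0],[[0,-3,-1],0],[[0,-4,-1],0],[[0,-5,-1],0],[[0,-5,-1],0],[[0,-5,-1],0]]';python3 c.py s10.png
python3 -m creep '[[[0,-1,0],0],[[0,-2,-1],0],[[0,-3,-1],0],[[0,-3,-1],0],[[0,-3,-1],0]]';python3 c.py s11.png
```

```text
time_s: 16.62
tool_pos: [0.503, -0.1557, 0.1162]
tcp_rot: [[0.021, 1.0, 0.0], [1.0, -0.021, 0.005], [0.005, 0.0, -1.0]]
wrist_force: [0.1, 12.9, 12.5]
grip_width: 0.002
finger_force: 8.1
[([343, 281, 16, 10, 95], [350.6, 285.8])]
time_s: 17.08
tool_pos: [0.503, -0.1563, 0.1161]
tcp_rot: [[0.022, 1.0, 0.001], [1.0, -0.022, 0.009], [0.009, 0.001, -1.0]]
wrist_force: [-0.6, 24.7, 25.1]
grip_width: -0.004
finger_force: 15.2
[([343, 281, 16, 10, 96], [350.6, 285.8])]
```

Module 1 is home: the tool is blocked, the force is rising and the nose is no longer moving. I'll back off and go above the second module.

```bash
python3 -m creep '[[[0,15,8],0],[[0,20,30],0],[[0,20,70],0],[[0,20,110],0],[[0,0,135],0],[[0,-30,135],0.065]]' && python3 -m creep '[[[-4,-25,0],0],[[-8,-50,0],0],[[-12,-75,0],0],[[-18,-100,0],0],[[-24,-125,0],0],[[-30,-150,0],0],[[-33,-174,0],0],[[-33,-174,0],0],[[-33,-174,0],0]]' 1
python3 - <<'E'
from h import *
s=robot.state();print(s['tool_pos'])
print(orange('w12.png','wrist',40)); C=cam('wrist',s)
im=cv2.imread('pics/w12.png').astype(int);b,g,r=im[...,0],im[...,1],im[...,2]
m=((r>180)&(g>80)&(g<180)&(b<110)).astype(np.uint8); m2=((b>r+35)&(b>60)).astype(np.uint8)
for n,mm in(('orange',m),('blue',m2)):
    for c in cv2.findContours(mm,cv2.RETR_EXTERNAL,cv2.CHAIN_APPROX_NONE)[0]:
        if cv2.contourArea(c)>80:
            R=cv2.minAreaRect(c); B=cv2.boxPoints(R); print(n,R, pix('wrist',B,[.022]*4,C)[:,:2].round(4).tolist())
print(proj('wrist',[[.47,-.3615,.022]],C))
E
```

```text
time_s: 17.63
tool_pos: [0.5059, -0.1916, 0.2555]
tcp_rot: [[-0.048, 0.999, 0.009], [0.999, 0.048, -0.004], [-0.004, 0.009, -1.0]]
wrist_force: [1.0, 0.5, 1.0]
grip_width: -0.001
finger_force: 0.0
time_s: 18.38
tool_pos: [0.4695, -0.3668, 0.249]
tcp_rot: [[-0.043, 0.999, -0.0], [0.999, 0.043, 0.0], [0.0, -0.0, -1.0]]
wrist_force: [0.3, 0.4, -0.3]
grip_width: 1.001
finger_force: 0.0
[ 0.46954673 -0.36675133  0.24901604]
[([306, 216, 50, 19, 667], [330.4, 225.8])]
orange ((330.5, 225.0), (18.0, 49.0), 90.0) [[0.4508, -0.3839], [0.4941, -0.3821], [0.4952, -0.3988], [0.4512, -0.4007]]
blue ((384.5, 6.0), (12.0, 85.0), 90.0) [[0.4737, -0.2105], [0.5392, -0.2072], [0.5401, -0.2157], [0.4741, -0.219]]
[[328.77011817 192.0077131 ]]
```

```bash
python3 -m creep '[[[2,7,-35],0],[[2,7,-70],0],[[2,7,-105],0],[[2,7,-135],0],[[2,7,-155],0],[[2,7,-170],0],[[2,7,-180],0],[[2,7,-180],0]]' && python3 -m creep '[[[0,0,0],0],[[0,0,0],0],[[0,0,0],0],[[0,0,0],0],[[0,0,0],0],[[0,0,0],0],[[0,0,0],0],[[0,0,20],0],[[0,0,40],0],[[0,0,80],0],[[0,0,120],0],[[0,0,120],0]]' 0 60
python3 - <<'E'
from h import *
s=robot.state();print(s['tool_pos']);C=cam('wrist',s);im=shot('wrist','w13.png').astype(int);r,g,b=im[...,0],im[...,1],im[...,2]
m2=((b>r+35)&(b>60)).astype(np.uint8)
for c in cv2.findContours(m2,cv2.RETR_EXTERNAL,cv2.CHAIN_APPROX_NONE)[0]:
    if cv2.contourArea(c)>80: print(cv2.minAreaRect(c))
w4=cv2.imread('pics/w4.png').astype(int);m=((w4[...,0]>w4[...,2]+35)&(w4[...,0]>60)).astype(np.uint8)
for c in cv2.findContours(m,cv2.RETR_EXTERNAL,cv2.CHAIN_APPROX_NONE)[0]:
    if cv2.contourArea(c)>80: print('w4',cv2.minAreaRect(c))
E
```

```text
time_s: 19.1
tool_pos: [0.471, -0.3565, 0.0673]
tcp_rot: [[-0.046, 0.999, -0.003], [0.999, 0.046, 0.003], [0.003, -0.003, -1.0]]
wrist_force: [-0.3, 0.3, 0.7]
grip_width: 1.001
finger_force: 0.0
time_s: 20.1
tool_pos: [0.4753, -0.3619, 0.1969]
tcp_rot: [[-0.045, 0.999, 0.009], [0.999, 0.045, -0.009], [-0.009, 0.009, -1.0]]
wrist_force: [1.1, -0.4, -0.3]
grip_width: 0.154
finger_force: 61.9
[ 0.47534454 -0.36191745  0.19693524]
((335.98480224609375, 235.21133422851562), (22.600297927856445, 38.94609451293945), 86.98721313476562)
w4 ((329.0, 400.0), (12.0, 54.0), 90.0)
w4 ((333.5528869628906, 228.83248901367188), (24.74295997619629, 28.15578269958496), 17.52556800842285)
w4 ((145.52923583984375, 36.83384704589844), (11.981523513793945, 34.6132926940918), 19.440034866333008)
```

```bash
python3 -m creep '[[[0,0,30],0],[[2,25,60],0],[[5,60,80],0],[[8,100,80],-0.02],[[12,140,80],-0.04],[[16,180,80],-0.065],[[20,220,80],-0.065],[[24,260,80],-0.065],[[28,300,80],-0.065],[[32,335,80],-0.065],[[35,360,80],-0.065],[[36,374,80],-0.065]]' && python3 -m creep '[[[0,0,0],0],[[0,0,0],0],[[0,0,0],0]]'
```

```text
time_s: 21.15
tool_pos: [0.5069, 0.0185, 0.2679]
tcp_rot: [[0.018, 1.0, -0.002], [1.0, -0.018, 0.001], [0.001, -0.002, -1.0]]
wrist_force: [-0.1, 0.1, -0.6]
grip_width: 0.15
finger_force: 61.8
time_s: 21.4
tool_pos: [0.5073, 0.0148, 0.2684]
tcp_rot: [[0.02, 1.0, -0.002], [1.0, -0.02, -0.0], [-0.0, -0.002, -1.0]]
wrist_force: [0.2, 0.1, -1.2]
grip_width: 0.15
finger_force: 61.8
```

```bash
python3 -m creep '[[[0,2,-25],0],[[0,2,-45],0],[[0,2,-65],0],[[0,2,-80],0],[[0,2,-90],0],[[0,2,-96],0],[[0,2,-99],0],[[0,2,-99],0],[[0,2,-99],0]]' && python3 -m creep '[[[0,0,0],0],[[0,0,0],0],[[0,0,0],0],[[0,0,0],0]]' 0.6 20 && python3 -m creep '[[[0,0,20],0],[[0,0,50],0],[[0,20,70],0],[[0,50,70],0],[[0,50,70],0],[[0,50,70],0]]'
python3 - <<'E'
from h import *
s=robot.state();print(s['tool_pos']);C=cam('wrist',s);o=orange('w14.png','wrist',40);print(o)
x0=min(a[0][0] for a in o);x1=max(a[0][0]+a[0][2] for a in o);y1=max(a[0][1]+a[0][3] for a in o)
print('nose front',pix('wrist',[(x0,y1),(x1,y1)],[.101]*2,C).round(4))
print([o for o in orange('s14.png','side') if 190<o[0][1]<330 and 290<o[0][0]<370])
print('prev s6');im=cv2.imread('pics/s6.png').astype(int);r,g,b=im[...,2],im[...,1],im[...,0];m=((r>180)&(g>80)&(g<180)&(b<110)).astype(np.uint8)
N,l,st,ce=cv2.connectedComponentsWithStats(m);print([(a.tolist(),c.round(1).tolist()) for a,c in zip(st,ce) if 190<a[1]<330 and 290<a[0]<370 and a[4]>12])
E
```

```text
time_s: 22.15
tool_pos: [0.5085, 0.0171, 0.1709]
tcp_rot: [[0.02, 1.0, 0.001], [1.0, -0.02, -0.0], [-0.0, 0.001, -1.0]]
wrist_force: [-0.6, 0.4, -0.3]
grip_width: 0.154
finger_force: 61.8
time_s: 22.48
tool_pos: [0.5082, 0.0174, 0.1707]
tcp_rot: [[0.02, 1.0, 0.001], [1.0, -0.02, -0.0], [-0.0, 0.001, -1.0]]
wrist_force: [-1.2, 0.1, 0.6]
grip_width: 0.598
finger_force: 0.0
time_s: 22.98
tool_pos: [0.5079, 0.0684, 0.2408]
tcp_rot: [[0.018, 1.0, 0.001], [1.0, -0.018, -0.0], [-0.0, 0.001, -1.0]]
wrist_force: [-0.7, -0.0, -0.6]
grip_width: 0.6
finger_force: 0.0
[0.50789035 0.06838389 0.24075477]
[([345, 335, 20, 17, 291], [354.9, 343.1]), ([303, 336, 19, 16, 284], [312.1, 343.3])]
nose front [[ 0.4878 -0.0288  0.101 ]
 [ 0.534  -0.0296  0.101 ]]
[([297, 209, 24, 12, 168], [309.5, 215.4]), ([343, 281, 16, 10, 93], [350.6, 285.9])]
prev s6
[([297, 209, 23, 12, 177], [308.8, 215.3])]
```

The second module lies exactly as the first did, so I'll repeat the push.

```bash
python3 -m creep '[[[0,-5,0],0],[[0,-10,0],0],[[0,-18,0],0],[[0,-20,-10],0],[[0,-20,-30],0],[[0,-20,-50],0],[[0,-20,-65],0],[[0,-20,-73],0],[[0,-20,-73],0],[[0,-20,-73],0]]' 0 20 && python3 -m creep '[[[0,-6,1],0],[[0,-12,0],0],[[0,-18,-2],0],[[0,-24,-4],0],[[-1,-30,-5],0],[[-1,-36,-7],0],[[-1,-42,-8],0],[[-1,-48,-10],0],[[-1,-54,-12],0],[[-1,-60,-13],0],[[-2,-66,-15],0],[[-2,-72,-16],0]]' && python3 -m creep '[[[0,-6,-2],0],[[0,-12,-3],0],[[0,-18,-5],0],[[0,-24,-7],0],[[0,-30,-8],0],[[-1,-36,-10],0],[[-1,-42,-11],0],[[-1,-46,-12],0],[[-1,-46,-12],0]]'; python3 c.py s15.png
```

```text
time_s: 23.92
tool_pos: [0.5077, 0.047, 0.1669]
tcp_rot: [[0.021, 1.0, -0.001], [1.0, -0.021, 0.0], [0.0, -0.001, -1.0]]
wrist_force: [-0.1, 0.2, 0.2]
grip_width: -0.001
finger_force: 0.0
time_s: 24.92
tool_pos: [0.5056, -0.0252, 0.1509]
tcp_rot: [[0.02, 1.0, -0.001], [1.0, -0.02, 0.0], [0.0, -0.001, -1.0]]
wrist_force: [-0.3, -0.3, -0.0]
grip_width: -0.0
finger_force: 0.1
time_s: 25.67
tool_pos: [0.5049, -0.0715, 0.1391]
tcp_rot: [[0.021, 1.0, -0.0], [1.0, -0.021, -0.0], [-0.0, -0.0, -1.0]]
wrist_force: [0.1, 0.0, 0.3]
grip_width: 0.004
finger_force: 0.0
[([323, 248, 16, 12, 129], [331.0, 253.3]), ([343, 281, 16, 10, 95], [350.6, 285.8])]
```

```bash
python3 -m creep '[[[0,-2,0],0],[[0,-4,-1],0],[[0,-6,-1],0],[[0,-7,-2],0],[[0,-8,-2],0],[[0,-9,-2],0],[[0,-10,-2],0],[[0,-10,-2],0],[[0,-10,-2],0]]';python3 c.py s16.png
python3 - <<'E'
from h import *
print({x:proj('side',ch([[x,0,.022]])).round(1).tolist() for x in(-.008,-.0125,-.088,-.0925,-.1)})
E
```

```text
time_s: 26.47
tool_pos: [0.5052, -0.0788, 0.138]
tcp_rot: [[0.021, 1.0, 0.001], [1.0, -0.021, 0.003], [0.003, 0.001, -1.0]]
wrist_force: [-1.0, 9.4, 9.2]
grip_width: -0.001
finger_force: 5.9
[([324, 250, 15, 10, 105], [331.5, 254.4]), ([343, 281, 16, 10, 95], [350.6, 285.8])]
{-0.008: [[350.0, 287.8]], -0.0125: [[348.8, 285.8]], -0.088: [[330.6, 255.1]], -0.0925: [[329.5, 253.3]], -0.1: [[327.8, 250.5]]}
```

The second module is blocked 80 mm uphill of the first, so it is home against it. I'll back off, check and hand in.

```bash
python3 -m creep '[[[0,-2,0],0],[[0,-2,0],0],[[0,12,4],0],[[0,25,15],0],[[0,25,50],0],[[0,25,90],0],[[0,25,120],0],[[0,25,120],0],[[0,25,120],0],[[0,25,120],0]]';python3 c.py s17.png
python3 - <<'E'
from h import *
im=shot('side','s18.png').astype(int);r,g,b=im[...,0],im[...,1],im[...,2];m=((r>170)&(g<50)&(b<50))[120:220,230:330]
y,x=np.nonzero(m);print('cap px',x.mean()+230,y.mean()+120,'expected',proj('side',[[.627,.153,.175]]))
im=shot('top','t18.png').astype(int);r,g,b=im[...,0],im[...,1],im[...,2];m=((r>170)&(g<70)&(b<70))[150:300,180:260]
y,x=np.nonzero(m);print('cap top',pix('top',[(x.mean()+180,y.mean()+150)],[.185]))
E
```

```text
time_s: 27.35
tool_pos: [0.5044, -0.0553, 0.2572]
tcp_rot: [[0.02, 1.0, -0.0], [1.0, -0.02, -0.0], [-0.0, -0.0, -1.0]]
wrist_force: [0.2, 0.3, -0.1]
grip_width: -0.001
finger_force: 0.0
[([324, 249, 15, 11, 105], [331.6, 254.4]), ([343, 281, 16, 10, 94], [350.6, 285.9])]
cap px 326.5348837209302 141.88372093023256 expected [[324.1317713  144.10144591]]
cap top [[0.62651293 0.1533108  0.185     ]]
```

```bash
python3 -c "
from station import robot
print(robot.finish_job())"
```

```text
the job is handed in; nothing more can be done
None
```

The job is handed in at about 27 s. The bottle stands upright about 2 mm from the green spot's centre; both modules are nose-downhill in the rail, the first against the stop and the second against it. All of this is by my own measurements, as no verdict came back.

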